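Close up the paste-colour kit box

ROBOT

A 7-joint arm with a two-finger parallel gripper is mounted at the origin on a cart in front of the work surface, level with it; the furniture and walls round the work are solid. World frame = base frame: x ahead of the robot, y to its left, z up, the work surface at z = 0. Lengths are in mm, angles in rad, forces in N, time in s.
With the tool pointing down it reaches from about 400 to 875 mm from the base axis. Payload 4.4 kg.
Tool frame: the origin (TCP) lies at the very end of the fingers, on their centre line; the grasp point (between the pads) lies 19 mm behind it; z points along the fingers, y is the line along which they close (so a half turn about z gives the same grasp; the last joint's range is limited). The gripper opens to 85 mm and grips with 20 to 120 N. Pads are 22 mm wide; open, the fingers measure 114 mm over their backs; the gripper's body (76 mm by 85 mm) begins 54 mm behind the grasp point. The pads swing forward as they close: fully open they stand 13 mm farther back than shut.
Start: joints at [1.255, 0.628, 0.038, 1.517, -0.027, 0.996, -0.02], TCP at [160.714, -629.832, 231.313] pointing down, gripper open.
Joint ranges: [-3.06, 3.06], [-0.37, 2.12], [-1.25, 1.32], [0.18, 2.47], [-1.1, 4.24], [0.23, 1.98], [-2.94, 2.94]. Speed limits (rad/s): [2.57, 2.57, 3.14, 3.14, 3.14, 3.14, 3.14].

INTERFACE

Orientations are given as [roll, pitch, yaw] about the fixed x, y, z axes, in that order (R = Rz(yaw) Ry(pitch) Rx(roll)).
In Python, from cell import status, get_image, ctrl, models gives the robot as it stands.
- The arm moves only by the shell command python3 -m handwheel 'ROWS' [OPENING]. ROWS is JSON, a list of rows, each an object with "delta_pos": the shift along the world's x, y, z in cm, a list of three; "yaw": the turn about the world's z in rad. A call has 1 to 10 rows; each row shifts and turns the commanded pose from where the row before left it; what a row does not reach is not made up. A row lasts 1/12 s, in which the tool goes at most 41.7 mm and 7.16 degrees, less where a joint would pass 70% of its speed; a pose out of reach is approached as far as the arm can. A call is refused whole if a number of a shift passes 4.17 or a number of a turn 0.125, either way. A call with a gripper value outside its range is refused whole. OPENING is the opening, from -1 (shut) to 1 (fully open), set as the call begins (- or left out, the last holds). The fingers move at their own pace and stop on an object; the grip force is fixed at half the most. Time passes only in rows, so rows that do not move let the fingers close. It gives the time, the measured TCP pose, the force, the opening and the grip force at its end, in the units of the state.
- status.read_state(): the state, without advancing time (a new reading comes with each control period).
- get_image(name): name is "side" or "top"; returns a dict with "color" (400x640x3 uint8, red, green, blue), "z_map" (400x640 float32, mm along the optical axis (not along the pixel's ray), 0 where there is no reading), "fx", "fy", "cx", "cy" (pixels), "k1" (the pictures are not rectified: a ray, as slopes to the right and down, at radius r is drawn at 1 + k1 r^2 times it, then the intrinsics apply), "position" and "rotation" of the camera in the world. Camera axes: x right, y up, looking along -z (the intrinsics and any distortion apply to the point x, -y, -z); pixel columns grow to the right and rows downward; lengths in mm; the calibration is good to about 2 mm. A picture is of the moment at which its call begins.
- ctrl.finish_job(): hands the job in; it is judged then, once.
Trained networks look in a picture, given as the dict that the camera call returned (one of the last four; its "shot" number tells which), for a name from the list of things; names that differ only in an ending like _2 or _b are one class to them, and where a whole thing is asked for, a point or a joint stands for the part that bears it (a point fixed in the world has none). Each returns a list of dicts, best first, with "score" (0 to 1); they miss things now and then, are a little off and sometimes report something else, mostly with a low value. They report only what shows in the picture. A call takes as long as a camera call. They do not tell look-alikes from the thing itself.
- models.boxes_of(picture, name): "rect" ([left, top, right, bottom] in pixels, round what is visible of it).
The state is a dict: "clock": time; "qpos": joint angles; "qd": joint speeds; "tau": joint torques, N m; "eef_pos": TCP position; "tool_rot": TCP orientation; "force": force on the tool from outside, world axes, zero at the start; "torque": the same for the moment, N m; "width": finger opening in mm; "gripper_force": force on a finger pad.
Only numpy, scipy, OpenCV 4.12 (cv2) and the standard library are available. Lean on these libraries where they do the work, as an engineer would, in place of code of your own. Each camera call takes 0.05 s, during which the arm holds its last target. There are 200 camera calls.

TASK

Pack away the paste-colour kit: stand the loose pot upright in the empty middle pocket of the kit box, then put the lid on with its two back tongues hooked under the box's rear keepers and the lid lying flush all round, its clip still open, and finally press the lid's front clip down until it snaps shut under the box's front rim. Leave the pots and pen already packed in their places, and do not disturb the jar and the tub behind.

Things in the scene. Friction and masses are not known exactly. Their poses are not given: they have to be found in the camera images.
- box: grey plastic kit box, open on top, fixed to the worktop. Origin: centre of its underside; +x to its rear (keeper side), y along its length, z up. Outside 110 (x) x 192 (y) x 34 mm high, walls 5, floor 4 mm. Front row: three pockets of 58x58 mm centred at x=-21, y=-62, 0, 62 mm, dividers 22 mm high. Behind them a pen trough, x 12 to 50
- pocket (a point): centre of the floor of the empty middle pocket (box frame x=-21, y=0, z=4 mm)
- keeper_slot (a point): box frame x=57, y=0, z=34 mm: foot of the keepers' uprights, level with the wall top. The two keepers (inverted-L hooks, 40 mm wide, at y=-60 and 60) have uprights with their inner face at x=57 and an overhanging lip x 45 to 61, z 42.5 to 46.5. So each leaves a slot 8.5 mm high over the rear wall, open towards the box's front
- front_bead (a point): box frame x=-61.5, y=0, z=18.5 mm: springy bead under a ledge 64 mm long, 6 mm deep in the middle of the front wall, z 20 to 25; the clip's hook snaps in behind it. Beside the ledge (|y| 45 to 105) run two channels, x -66 to -55, floor z=16, outer wall 3 mm thick and up to z=31: the lid's front skirt (x -63 to -59) drops into them
- lid: white plastic lid, loose, 0.28 kg. Origin: centre of the underside of its rim, at first 13 mm over the worktop; +x to its rear (tongues), -x to its clip, z up. Closed, its frame is the box's raised 34 mm (and 0 to 1 mm to the rear). Rim 4 mm thick, x -63 to 52, y -103 to 103; raised top x -54 to 36, y -95 to 95, to z=18. A skirt hangs to z=-13 outside the box's front and end walls
- tongue_edge (a point): lid frame x=56, y=0, z=0: lower rear edge of the two tongues (y=-60 and 60, 36 mm wide, 4 mm thick, x 50 to 56). They slide into the keeper slots. Because of the keepers and the front channels the lid goes on only with its front raised, about 7 to 17 degrees; then the front is lowered about the tongues
- handle (a point): lid frame x=0, y=0, z=42 mm: middle of the handle, a straight bar along y, 14 mm wide (x), 14 mm high, 96 mm long, on a leg of 12 mm near each end; 17 mm of free height below it
- clip_hinge (a point): lid frame x=-66, y=0, z=2 mm: middle of the clip's hinge line, which runs along y in front of the lid
- clip (a joint): the lid's front clip: a grey flap 70 mm wide (y), 4 mm thick, reaching 29 mm from its hinge. 0 = shut, hanging straight down; 1.57 = sticking out level to the front; at most 2.3. It stays where it is left. At about 0.4 its hook meets the bead and has to be pushed over it (up to some 18 N at the flap's edge); shut it rests at 0 to 0.06
- clip_edge (a point): middle of the clip's free edge, 29 mm from its hinge
- pot: round pot of red paste colour with a white cap, standing loose on the worktop, 45 mm in diameter at the cap (40 at the body), 39 mm high, cap from 24 to 39 mm; 55 g. Origin: centre of its underside, z up
- pot_left: like pot, yellow, already standing in the box's left pocket (+y)
- pot_right: like pot, green, already standing in the box's right pocket (-y)
- pen: white marker pen with a black cap, 135 mm long, 17 mm thick, lying along y in the trough of the box
- jar: sprinkle jar, white, 72 mm in diameter, 109 mm high, behind the work; origin centre of underside
- tub: icing tub with a blue lid, 107 mm in diameter, 70 mm high, behind the work; origin centre of underside
Mind the look-alikes: they are no part of the job. Leave any black or brown look-alike of the pot alone.

How it is judged (in metres and radians):
On the way, in this order (a step that is already met when the one before it is completed fails the run):
1. the loose pot stands upright on the floor of the middle pocket (horizontal distance between pot and pocket below 0.012 m and z of pot in the frame of pocket below 0.004 m and angle between pot's own z axis and vertical below 0.15 rad), for 0.2 s.
2. the lid lies flush on the box, tongues under the keepers, its clip still open (z of lid in the frame of box between 0.031 and 0.037 m and x of lid in the frame of box above -0.006 m and horizontal distance between lid and box below 0.008 m and angle between the z axis of lid and the z axis of box, either way round below 0.035 rad and value of joint clip above 0.25 rad), for 0.2 s.
At the end, for the whole second after the job is handed in: pot upright on the floor of the middle pocket (12 mm); lid on the box within 8 mm sideways, 3 mm in height and 2 degrees of its closed place, at rest; clip snapped shut (below 0.12 rad); packed pots within 20 mm and pen within 35 mm of where they were (all of step 1 and z of lid in the frame of box between 0.031 and 0.037 m and horizontal distance between lid and box below 0.008 m and angle between the z axis of lid and the z axis of box, either way round below 0.035 rad and value of joint clip below 0.12 rad and linear speed of lid below 0.02 m/s and distance of each of pot_left, pot_right from where it was at the start of the episode below 0.02 m and distance of pen from where it was at the start of the episode below 0.035 m); the robot touches nothing.
It fails at once if the jar or the tub behind the work is shoved (40 mm) or tipped (distance of any of jar, tub from where it was at the start of the episode above 0.04 m or angle between any of jar, tub's own z axis and vertical above 0.5 rad).
It fails at once if a pot is tipped over (angle between any of pot, pot_left, pot_right's own z axis and vertical above 0.9 rad).
It also fails if it takes over 58 s, if anything falls off the work surface, if the arm or the gripper's body presses on something with over 40 N, if the wrist force passes 120 N, or if a joint passes its speed limit or range.

## Working session

There is one attempt and no reset: what is moved stays moved. The work goes in short steps, Python scripts to look and compute and a shell command to move; the robot and the scene stay as the last step left them, time stands still between calls to the robot, and variables do not carry over. Pictures are saved under pics/ and viewed, at most 10 in all, crops included, and the job is handed in when it is done.

```bash
ls; mkdir -p pics
cat > h.py <<'E'
import numpy as np, cv2
from cell import status, get_image, ctrl, models
def cloud(p):
    H,W=p["z_map"].shape
    u,v=np.meshgrid(np.arange(W),np.arange(H))
    K=np.array([[p["fx"],0,p["cx"]],[0,p["fy"],p["cy"]],[0,0,1]],float)
    s=cv2.undistortPoints(np.stack([u,v],-1).reshape(-1,1,2).astype(np.float64),K,np.array([p["k1"],0,0,0.])).reshape(H,W,2)
    z=p["z_map"].astype(float)
    c=np.stack([s[...,0]*z,-s[...,1]*z,-z],-1)
    w=c@np.array(p["rotation"]).T+np.array(p["position"])
    w[z==0]=np.nan
    return w
def save(p,n,crop=None,s=1):
    a=p["color"][...,::-1]
    if crop: a=a[crop[1]:crop[3],crop[0]:crop[2]]
    cv2.imwrite("pics/"+n,cv2.resize(a,None,fx=s,fy=s,interpolation=cv2.INTER_CUBIC))
E
python3 - <<'E'
from h import *
np.set_printoptions(precision=1,suppress=True)
ims=[]
for n in("top","side"):
    p=get_image(n);ims.append(p["color"]);w=cloud(p);np.savez(n+"0.npz",w=w,c=p["color"])
    print(n,p["position"],p["fx"],p["k1"])
    for k in("box","lid","pot","pot_left","pen","jar","tub","clip","handle"):
        for d in models.boxes_of(p,k)[:6]:
            r=np.array(d["rect"]);u,v=int((r[0]+r[2])/2),int((r[1]+r[3])/2)
            print(k,round(d["score"],2),r,w[v,u])
    save(p,n+"0.png")
print(status.read_state())
E
```

```text
picsTraceback (most recent call last):
  File "<stdin>", line 5, in <module>
  File "h.py", line 10, in cloud
    w=c@np.array(p["rotation"]).T+np.array(p["position"])
      ~~~~~~~~~~~~~~~~~~~~~~~~~~~^~~~~~~~~~~~~~~~~~~~~~~~
ValueError: operands could not be broadcast together with shapes (400,640) (3,)
```

```bash
sed -i 's/np.array(p\["rotation"\]).T/rot(p["rotation"]).T/; s/^def cloud/from scipy.spatial.transform import Rotation as Rn\ndef rot(r):\n    r=np.array(r)\n    return r if r.shape==(3,3) else (Rn.from_euler("xyz",r) if r.size==3 else Rn.from_quat(r)).as_matrix()\ndef cloud/' h.py
python3 - <<'E'
from h import *
np.set_printoptions(precision=1,suppress=True)
for n in("top","side"):
    p=get_image(n);w=cloud(p);np.savez(n+"0.npz",w=w,c=p["color"])
    print(n,p["position"],p["rotation"],p["fx"],p["k1"])
    for k in("box","lid","pot","pot_left","pen","jar","tub","clip","handle"):
        for d in models.boxes_of(p,k)[:6]:
            r=np.array(d["rect"]);u,v=int((r[0]+r[2])/2),int((r[1]+r[3])/2)
            print(k,round(d["score"],2),r,w[v,u])
    save(p,n+"0.png")
print(status.read_state())
E
```

```text
top [ 359.8  -16.6 1181. ] [ 0.2 -0.  -1.6] 419.07410011891585 -0.05232745534541567
box 0.77 [275.2 176.5 352.4 226.3] [520.8   0.1   0.4]
box 0.49 [174.2 184.8 256.8 246.1] [474.4 269.8  28.3]
pot 0.67 [409.7 200.7 429.9 216.3] [ 499.7 -292.8   39.4]
pot 0.52 [435.8 191.1 459.7 203.9] [ 531.  -371.3   41.7]
pot 0.52 [383.7 211.9 397.7 229.3] [ 465.8 -212.3   37.5]
pot_left 0.65 [285.  202.3 304.9 215.9] [492.2  51.   43.6]
pen 0.72 [207.4 230.7 233.1 245.7] [411.7 254.2  22.8]
jar 0.97 [359.4 122.3 387.2 155.7] [ 678.4 -160.    93.8]
tub 0.7 [211.2 114.2 255.7 155.7] [695.  222.4  66.8]
tub 0.54 [206.1 230.9 234.3 246.1] [411.7 254.2  22.8]
tub 0.27 [168.9 185.7 257.3 245.3] [474.4 275.5  27.7]
clip 0.68 [210.3 230.  232.6 246.9] [411.5 250.5  26.5]
handle 0.58 [173.6 186.2 254.9 246.5] [471.4 271.7  30.9]
handle 0.37 [210.5 118.2 254.3 154.4] [688.9 224.6  68.2]
side [  556.3 -1107.6   843.1] [ 0.9  0.  -0. ] 460.403177381509 -0.07993345826562633
box 0.61 [273.1 184.2 322.9 235. ] [517.6   7.7   1.5]
box 0.46 [261.8 160.4 275.2 169. ] [414.4 222.5  31.6]
lid 0.85 [263.2 143.3 317.7
[... 398 characters left out ...]
6 253.3] [ 695.7 -197.4   71.6]
tub 0.74 [337.6 146.4 369.2 176.2] [695.7 172.2  68.8]
clip 0.29 [285.3 213.  298.3 221.5] [500.2 -83.5  42.5]
handle 0.78 [264.8 142.2 311.7 181.8] [481.4 236.5  29.7]
handle 0.56 [274.1 183.2 322.3 233.9] [517.7   8.1   5. ]
handle 0.17 [307.2 200.3 313.3 223.6] [nan nan nan]
{'clock': 1.05, 'qpos': array([ 1.3,  0.6,  0. ,  1.5, -0. ,  1. , -0. ]), 'qd': array([-0., -0.,  0.,  0., -0.,  0., -0.]), 'tau': array([ -0. , -56.3,   1.2, -19.4,   0. ,   0. ,   0. ]), 'eef_pos': array([ 160.7, -629.8,  231.3]), 'tool_rot': array([ 3.1, -0. ,  0.2]), 'force': array([0.2, 1.3, 0.2]), 'torque': array([ 0.,  0., -0.]), 'gripper_force': 0.0, 'width': 85.26460177403796}
```

View pics/top0.png

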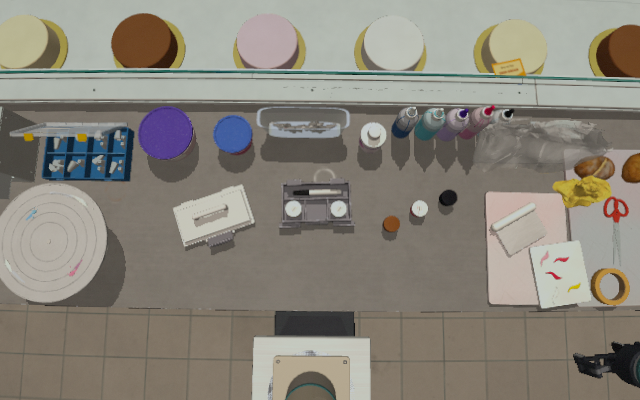

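View pics/side0.png

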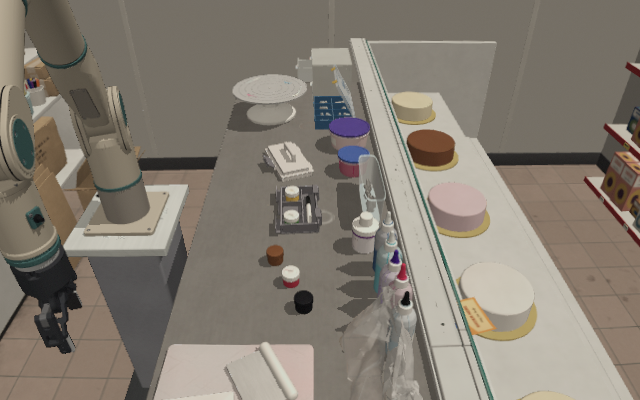

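```bash
cat > fit.py <<'E'
from h import *
from scipy.optimize import minimize
def box_h(x,y):
    h=np.zeros_like(x)
    def R(x0,x1,y0,y1,z): h[(x>x0)&(x<x1)&(abs(y)>=y0)&(abs(y)<y1)]=z
    R(-69,-55,45,105,16);R(-69,-66,45,105,31);R(-61,-55,0,32,25)
    R(-55,55,0,96,34);R(-50,8,0,91,22);R(-50,8,0,29,4);R(-50,8,33,91,4);R(12,50,0,91,4);R(8,12,0,91,22)
    h[np.hypot(x+21,abs(y)-62)<22.5]=43
    R(45,61,40,80,46.5)
    return h
def lid_h(x,y,b=13):
    h=np.zeros_like(x)
    def R(x0,x1,y0,y1,z): h[(x>x0)&(x<x1)&(abs(y)>=y0)&(abs(y)<y1)]=z+b
    R(-63,52,0,103,4);R(50,56,42,78,4);R(-54,36,0,95,18);R(-7,7,0,48,49)
    return h
def fit(ws,hf,g,r=150):
    P=np.concatenate([w[np.hypot(w[...,0]-g[0],w[...,1]-g[1])<r] for w in ws])
    P=P[(P[:,2]>-15)&(P[:,2]<90)]
    ds=[(a,b) for a in(-1.4,0,1.4) for b in(-1.4,0,1.4)]
    def c(q):
        d=P[:,:2]-q[:2];C,S=np.cos(q[2]),np.sin(q[2])
        x=d[:,0]*C+d[:,1]*S;y=-d[:,0]*S+d[:,1]*C
        h=np.mean([hf(x+a,y+b) for a,b in ds],0)
        return np.minimum(abs(P[:,2]-h),15).mean()
    best=None
    for s in [(0,0,0),(6,6,.05),(-6,6,-.05),(6,-6,.05),(-6,-6,-.05),(0,0,.1),(0,0,-.1)]:
        m=minimize(c,np.array(g)+s,method="Nelder-Mead",options=dict(initial_simplex=np.array(g)+np.array(s)+np.array([[0,0,0],[8,0,0],[0,8,0],[0,0,.08]]),xatol=.02,fatol=1e-3))
        if best is None or m.fun<best.fun: best=m
    return best.x,best.fun,len(P)
E
python3 - <<'E'
from fit import *
np.set_printoptions(precision=3,suppress=True)
W={n:np.load(n+"0.npz")["w"] for n in("top","side")}
for k,hf,g in(("box",box_h,(515,0,0)),("lid",lid_h,(473,268,.24))):
    print(k,[fit([W[n]],hf,g) for n in W])
w=W["top"]
for n,g in(("pot",(499,-293)),("potL",(492,51)),("potR",(492,-60))):
    for m in W:
        w=W[m];q=w[(np.hypot(w[...,0]-g[0],w[...,1]-g[1])<40)&(w[...,2]>35)&(w[...,2]<47)]
        print(n,m,len(q),(q.min(0)+q.max(0))/2,np.median(q,0))
for m in W:
    w=W[m];print(m,"table z near pot",np.nanmedian(w[...,2][(abs(w[...,0]-450)<40)&(abs(w[...,1]+100)<40)]))
t=np.load("top0.npz")["c"][...,::-1];s=np.load("side0.npz")["c"][...,::-1]
a=cv2.resize(t[175:245,370:470],(800,560)[:2],interpolation=3)[:290*2:2,::2]
a=cv2.resize(t[180:240,375:465],(390,260),interpolation=3);b=cv2.resize(s[240:320,250:330],(390,390),interpolation=3)
cv2.imwrite("pics/c1.png",np.hstack([cv2.copyMakeBorder(a,0,130,0,0,0),b]))
E
```

```text
box [(array([517.074,  -7.536,   0.036]), np.float64(3.157177621144523), 8641), (array([519.456,  -9.211,   0.029]), np.float64(4.41640422895604), 4672)]
lid [(array([482.204, 281.786,   0.349]), np.float64(2.612050825848373), 8718), (array([484.339, 281.614,   0.342]), np.float64(3.414098805647725), 3009)]
pot top 198 [ 501.273 -294.585   39.466] [ 501.968 -293.455   38.696]
pot side 196 [ 503.87  -294.57    39.044] [ 503.244 -296.714   38.736]
potL top 221 [488.902  56.782  40.953] [495.08   54.339  41.755]
potL side 110 [498.092  53.038  40.366] [497.107  48.144  40.462]
potR top 196 [491.65  -61.226  41.044] [496.292 -69.104  42.091]
potR side 143 [493.691 -65.988  40.257] [497.513 -75.7    40.552]
top table z near pot 1.403202384525116
side table z near pot 1.7757424999286968
```

View pics/c1.png

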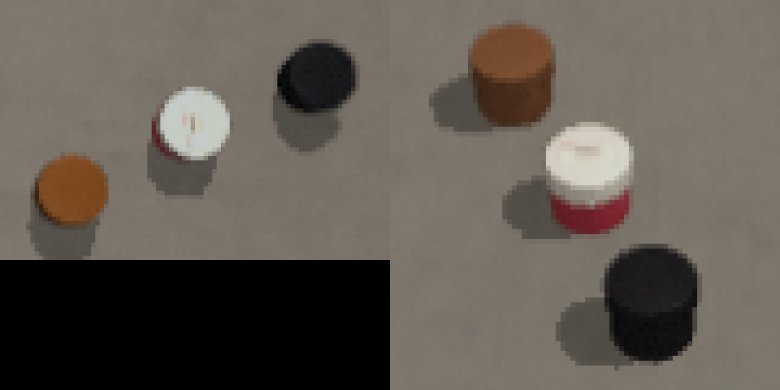

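Candidates (top view): brown (391,224), white-capped red (420,209) and black (448,198). Only the one at (420,209) has a white cap and red body, confirmed in the crop; its cap height of 39 mm also fits. The pot is at about (502,-294).

```bash
python3 -m handwheel '[{"delta_pos":[2.8,2.8,-0.5],"yaw":-0.05},{"delta_pos":[2.8,2.8,-0.5],"yaw":-0.05},{"delta_pos":[2.8,2.8,-0.5],"yaw":-0.05},{"delta_pos":[2.8,2.8,-0.5],"yaw":0},{"delta_pos":[2.8,2.8,-0.5],"yaw":0},{"delta_pos":[2.8,2.8,-0.5],"yaw":0},{"delta_pos":[2.8,2.8,-0.5],"yaw":0},{"delta_pos":[2.8,2.8,-0.5],"yaw":0},{"delta_pos":[2.8,2.8,-0.5],"yaw":0},{"delta_pos":[2.8,2.8,-0.5],"yaw":0}]' 0.5
python3 -m handwheel '[{"delta_pos":[2,2,-1],"yaw":0},{"delta_pos":[2,2,-1],"yaw":0},{"delta_pos":[0,0,0],"yaw":0},{"delta_pos":[0,0,0],"yaw":0}]'
```

```text
clock: 1.88
eef_pos: [442.0, -348.4, 181.4]
tool_rot: [3.141, -0.001, 0.1]
force: [-0.1, -0.0, -0.3]
width: 64.1
gripper_force: 0.0
clock: 2.22
eef_pos: [482.0, -307.6, 160.7]
tool_rot: [-3.14, 0.0, 0.104]
force: [0.0, -1.0, -0.3]
width: 63.9
gripper_force: 0.0
```

```bash
python3 -m handwheel '[{"delta_pos":[2,1.36,-2],"yaw":-0.07},{"delta_pos":[0,0,-3.5],"yaw":0},{"delta_pos":[0,0,-3.5],"yaw":0},{"delta_pos":[0,0,-2.5],"yaw":0},{"delta_pos":[0,0,-1.5],"yaw":0},{"delta_pos":[0,0,-0.9],"yaw":0},{"delta_pos":[0,0,0],"yaw":0},{"delta_pos":[0,0,0],"yaw":0}]'
python3 -m handwheel '[{"delta_pos":[0,0,0],"yaw":0},{"delta_pos":[0,0,0],"yaw":0},{"delta_pos":[0,0,0],"yaw":0},{"delta_pos":[0,0,0],"yaw":0},{"delta_pos":[0,0,0],"yaw":0},{"delta_pos":[0,0,0],"yaw":0}]' -1
```

```text
clock: 2.88
eef_pos: [500.5, -297.4, 22.8]
tool_rot: [3.141, -0.0, 0.028]
force: [-0.0, -1.1, 0.3]
width: 64.0
gripper_force: 0.0
clock: 3.38
eef_pos: [501.6, -297.2, 24.3]
tool_rot: [3.14, -0.003, 0.03]
force: [-1.8, 0.4, 5.8]
width: 42.0
gripper_force: 60.8
```

```bash
python3 -m handwheel '[{"delta_pos":[0,0,1],"yaw":0},{"delta_pos":[0,0,2],"yaw":0},{"delta_pos":[0,0,3],"yaw":0},{"delta_pos":[0,0,0],"yaw":0},{"delta_pos":[0,0,0],"yaw":0}]'
python3 - <<'E'
from h import *
p=get_image("side");w=cloud(p);save(p,"s2.png",(230,200,350,320),5)
m=(np.hypot(w[...,0]-502,w[...,1]+296)<60)&(p["color"][...,0]>100)&(p["color"][...,1]<60)
q=w[m];print("red",len(q),q.min(0),q.max(0),np.median(q,0)); print(np.argwhere(m).mean(0) if len(q) else 0)
E
```

```text
clock: 3.8
eef_pos: [502.3, -297.1, 85.1]
tool_rot: [3.139, -0.005, 0.03]
force: [0.1, 0.1, -0.7]
width: 41.6
gripper_force: 61.0
red 72 [ 489.91022245 -319.07334052   63.0129279 ] [ 523.65325109 -301.12162995   80.55429467] [ 507.13914256 -315.30850501   71.97925048]
[266.94444444 291.125     ]
```

View pics/s2.png

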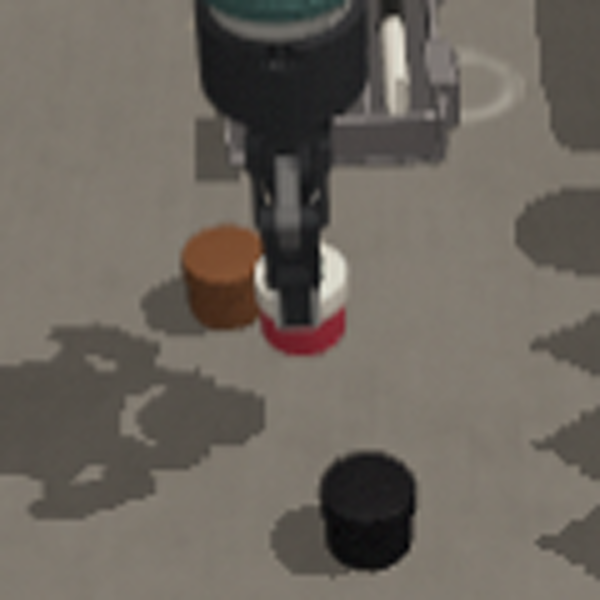

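```bash
python3 -m handwheel '[{"delta_pos":[-0.1,3.2,0.3],"yaw":0},{"delta_pos":[-0.1,3.2,0],"yaw":0},{"delta_pos":[-0.1,3.2,0],"yaw":0},{"delta_pos":[-0.1,3.2,0],"yaw":0},{"delta_pos":[-0.1,3.2,0],"yaw":0},{"delta_pos":[-0.1,3.2,0],"yaw":0},{"delta_pos":[-0.1,3.2,0],"yaw":0},{"delta_pos":[-0.1,3.2,0],"yaw":0},{"delta_pos":[-0.1,3.2,0],"yaw":0},{"delta_pos":[0,0,0],"yaw":0}]'
python3 - <<'E'
from fit import *
np.set_printoptions(precision=1,suppress=True)
for n in("top","side"):
    p=get_image(n);w=cloud(p)
    save(p,n+"3.png",(255,165,375,255) if n=="top" else (240,130,360,240),3.2)
    c=p["color"].astype(int);m=(abs(w[...,0]-500)<60)&(abs(w[...,1]+10)<60)&(c[...,0]>100)&(c[...,1]<60);q=w[m]
    if len(q): print(n,len(q),q.min(0),q.max(0),np.median(q,0))
a=cv2.imread("pics/top3.png");b=cv2.imread("pics/side3.png");h=max(a.shape[0],b.shape[0])
cv2.imwrite("pics/c3.png",np.hstack([cv2.copyMakeBorder(i,0,h-i.shape[0],0,0,0) for i in(a,b)]))
E
```

```text
clock: 4.68
eef_pos: [490.4, 0.1, 84.5]
tool_rot: [-3.137, 0.003, 0.04]
force: [0.4, 0.7, -0.4]
width: 42.2
gripper_force: 61.1
side 52 [479.5 -33.3  63.3] [511.4 -11.6  86.5] [496.7 -22.9  72.6]
```

View pics/c3.png

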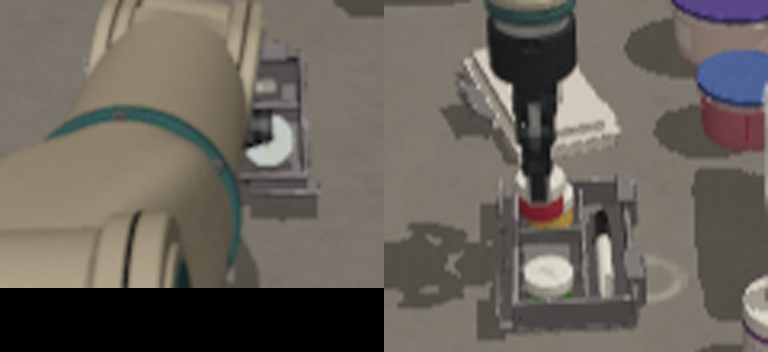

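```bash
python3 -m handwheel '[{"delta_pos":[0,0,0],"yaw":0},{"delta_pos":[0,0,0],"yaw":0}]'
```

```text
clock: 4.95
eef_pos: [491.5, -9.9, 85.1]
tool_rot: [3.141, 0.001, 0.027]
force: [0.3, -0.4, -0.6]
width: 42.2
gripper_force: 61.1
```

```bash
python3 -m handwheel '[{"delta_pos":[0.15,0.05,-2],"yaw":0},{"delta_pos":[0,0,-2],"yaw":0},{"delta_pos":[0,0,-1],"yaw":0},{"delta_pos":[0,0,-0.4],"yaw":0},{"delta_pos":[0,0,-0.2],"yaw":0},{"delta_pos":[0,0,0],"yaw":0}]'; python3 -m handwheel '[{"delta_pos":[0,0,-0.1],"yaw":0},{"delta_pos":[0,0,0],"yaw":0},{"delta_pos":[0,0,0],"yaw":0}]'
```

```text
clock: 5.45
eef_pos: [493.2, -8.4, 29.3]
tool_rot: [3.141, 0.0, 0.029]
force: [-0.9, -1.2, -0.2]
width: 41.9
gripper_force: 61.1
clock: 5.7
eef_pos: [493.6, -7.7, 28.9]
tool_rot: [3.142, -0.001, 0.03]
force: [-0.3, -1.2, -1.2]
width: 41.8
gripper_force: 61.1
```

```bash
python3 -m handwheel '[{"delta_pos":[0,0,-0.1],"yaw":0},{"delta_pos":[0,0,-0.1],"yaw":0},{"delta_pos":[0,0,0],"yaw":0}]';  python3 -m handwheel '[{"delta_pos":[0,0,-0.1],"yaw":0},{"delta_pos":[0,0,0],"yaw":0},{"delta_pos":[0,0,0],"yaw":0}]'
```

```text
clock: 5.95
eef_pos: [493.7, -7.7, 28.2]
tool_rot: [-3.141, -0.002, 0.03]
force: [-3.0, 0.8, 17.5]
width: 42.1
gripper_force: 63.0
clock: 6.2
eef_pos: [493.7, -7.7, 28.1]
tool_rot: [-3.141, -0.002, 0.03]
force: [-5.1, 0.2, 28.5]
width: 41.3
gripper_force: 64.1
```

```bash
python3 -m handwheel '[{"delta_pos":[0,0,0.2],"yaw":0},{"delta_pos":[0,0,0],"yaw":0},{"delta_pos":[0,0,0],"yaw":0},{"delta_pos":[0,0,0],"yaw":0},{"delta_pos":[0,0,0.5],"yaw":0},{"delta_pos":[0,0,1],"yaw":0},{"delta_pos":[0,0,2],"yaw":0},{"delta_pos":[0,0,4],"yaw":0},{"delta_pos":[0,0,4],"yaw":0}]' 0.18
python3 -m handwheel '[{"delta_pos":[-1,3.5,4],"yaw":0.1},{"delta_pos":[-1,4,1],"yaw":0.1},{"delta_pos":[-0.5,4,0],"yaw":0.1},{"delta_pos":[0,4,0],"yaw":0},{"delta_pos":[0,4,0],"yaw":0},{"delta_pos":[0,3,0],"yaw":0},{"delta_pos":[0,2,0],"yaw":0},{"delta_pos":[0,0,0],"yaw":0}]'
python3 - <<'E'
from fit import *
np.set_printoptions(precision=3,suppress=True)
L=[]
for n in("top","side"):
    p=get_image(n);w=cloud(p);np.savez(n+"4.npz",w=w)
    def h(x,y):
        a=box_h(x,y);a[np.hypot(x+21,y)<22.5]=43;return a
    print(n,fit([w],h,(518,-8,.033)))
    q=w[(np.hypot(w[...,0]-497,w[...,1]+9)<32)&(w[...,2]>38)];print(len(q),q.mean(0),q.min(0),q.max(0))
    save(p,n+"4.png",(160,165,360,255) if n=="top" else (240,130,360,250),2 if n=="top" else 3.2)
a=cv2.imread("pics/top4.png");b=cv2.imread("pics/side4.png");h=max(a.shape[0],b.shape[0])
cv2.imwrite("pics/c4.png",np.hstack([cv2.copyMakeBorder(i,0,h-i.shape[0],0,0,0) for i in(a,b)]))
E
```

```text
clock: 6.95
eef_pos: [491.9, -7.8, 143.3]
tool_rot: [3.142, 0.003, 0.029]
force: [0.8, 0.6, 0.2]
width: 50.2
gripper_force: 0.0
clock: 7.62
eef_pos: [469.9, 234.7, 183.6]
tool_rot: [-3.138, -0.002, 0.338]
force: [0.2, 0.2, -0.3]
width: 50.6
gripper_force: 0.0
top (array([516.82 ,  -7.078,   0.035]), np.float64(3.2668482978086715), 8611)
191 [492.14   -7.181  42.349] [471.22  -28.259  38.19 ] [512.658  13.091  50.212]
side (array([519.258,  -7.876,   0.03 ]), np.float64(4.386221732943298), 4768)
110 [495.771 -11.462  41.144] [474.808 -33.767  38.041] [516.081  14.257  45.02 ]
```

View pics/c4.png

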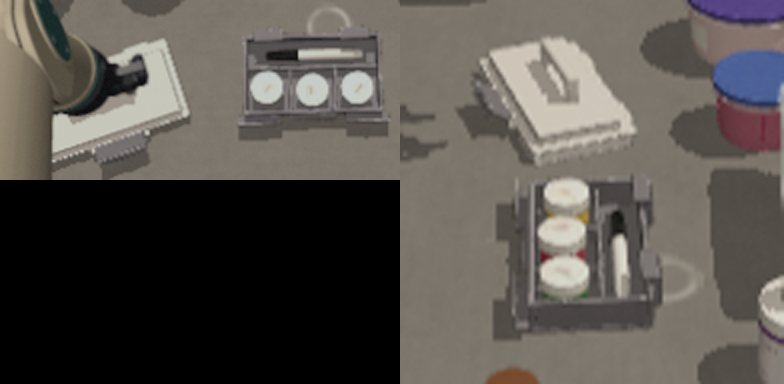

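```bash
python3 -m handwheel '[{"delta_pos":[0.3,0.8,0],"yaw":-0.12},{"delta_pos":[0.3,0.8,0],"yaw":-0.12},{"delta_pos":[0.3,0.8,0],"yaw":-0.12},{"delta_pos":[0.3,0.8,0],"yaw":-0.12},{"delta_pos":[0.3,0.7,0],"yaw":-0.12},{"delta_pos":[0,0.7,0],"yaw":-0.12},{"delta_pos":[0,0,0],"yaw":-0.12},{"delta_pos":[0,0,0],"yaw":-0.12},{"delta_pos":[0,0,0],"yaw":-0.12},{"delta_pos":[0,0,0],"yaw":-0.12}]'
python3 -m handwheel '[{"delta_pos":[0,0,-2],"yaw":-0.12},{"delta_pos":[0,0,-2],"yaw":-0.12},{"delta_pos":[0,0,-2],"yaw":-0.12},{"delta_pos":[0,0,0],"yaw":0},{"delta_pos":[0,0,0],"yaw":0},{"delta_pos":[0,0,0],"yaw":0}]'
python3 -c "
from cell import status
s=status.read_state();print(s['qpos'],s['tool_rot'],s['eef_pos'])"
```

```text
clock: 8.55
eef_pos: [486.0, 272.2, 183.4]
tool_rot: [3.141, -0.0, -0.879]
force: [-0.3, -0.4, -0.1]
width: 50.3
gripper_force: 0.0
clock: 9.05
eef_pos: [486.6, 273.6, 124.1]
tool_rot: [-3.14, -0.0, -1.229]
force: [0.1, -0.1, 0.1]
width: 50.5
gripper_force: 0.0
[-0.89664495  0.704131    0.52937325  1.88783418 -0.53644813  0.69314446
 -2.84832877] [-3.14049320e+00 -2.28708276e-04 -1.22897574e+00] [486.5702773  273.58609502 124.05221389]
```

```bash
A='[{"delta_pos":[0,0,0],"yaw":0.121},{"delta_pos":[0,0,0],"yaw":0.121}]'; python3 -m handwheel '[{"delta_pos":[0,0,0],"yaw":0.121},{"delta_pos":[0,0,0],"yaw":0.121},{"delta_pos":[0,0,0],"yaw":0.121},{"delta_pos":[0,0,0],"yaw":0.121},{"delta_pos":[0,0,0],"yaw":0.121},{"delta_pos":[0,0,0],"yaw":0.121},{"delta_pos":[0,0,0],"yaw":0.121},{"delta_pos":[0,0,0],"yaw":0.121},{"delta_pos":[0,0,0],"yaw":0.121},{"delta_pos":[0,0,0],"yaw":0.121}]'
python3 -m handwheel '[{"delta_pos":[0,0,0],"yaw":0.121},{"delta_pos":[0,0,0],"yaw":0.121},{"delta_pos":[0,0,0],"yaw":0.121},{"delta_pos":[0,0,0],"yaw":0.121},{"delta_pos":[0,0,0],"yaw":0.121},{"delta_pos":[0,0,0],"yaw":0.121},{"delta_pos":[0,0,0],"yaw":0.121},{"delta_pos":[0,0,0],"yaw":0.121},{"delta_pos":[0,0,0],"yaw":0.121},{"delta_pos":[0,0,0],"yaw":0.121}]'
python3 -m handwheel '[{"delta_pos":[-0.1,0.8,-1],"yaw":0.121},{"delta_pos":[0,0,-1],"yaw":0.121},{"delta_pos":[0,0,-1],"yaw":0.121},{"delta_pos":[0,0,-1],"yaw":0.121},{"delta_pos":[0,0,0],"yaw":0.121},{"delta_pos":[0,0,0],"yaw":0.121},{"delta_pos":[0,0,0],"yaw":0},{"delta_pos":[0,0,0],"yaw":0}]'
python3 -c "
from cell import status
s=status.read_state();print(s['qpos'],s['tool_rot'],s['eef_pos'])"
```

```text
clock: 9.88
eef_pos: [487.1, 274.2, 124.9]
tool_rot: [-3.14, -0.003, -0.013]
force: [-0.7, 0.4, 0.4]
width: 50.7
gripper_force: 0.0
clock: 10.72
eef_pos: [487.3, 273.9, 124.8]
tool_rot: [3.138, -0.002, 1.197]
force: [-0.0, 0.6, -0.3]
width: 50.1
gripper_force: 0.0
clock: 11.38
eef_pos: [486.1, 282.0, 84.2]
tool_rot: [3.139, 0.0, 1.912]
force: [1.0, -0.3, 0.5]
width: 50.5
gripper_force: 0.0
[-0.36178493  0.72649968 -0.33348554  1.88581448  0.40181832  0.59277964
 -0.61195267] [3.13908621e+00 4.18972997e-04 1.91234860e+00] [486.06624636 281.96373923  84.16160465]
```

```bash
python3 -m handwheel '[{"delta_pos":[0,0,-2],"yaw":0},{"delta_pos":[0,0,-1.5],"yaw":0},{"delta_pos":[0,0,-0.9],"yaw":0},{"delta_pos":[0,0,0],"yaw":0},{"delta_pos":[0,0,0],"yaw":0}]'
python3 -m handwheel '[{"delta_pos":[0,0,0],"yaw":0},{"delta_pos":[0,0,0],"yaw":0},{"delta_pos":[0,0,0],"yaw":0},{"delta_pos":[0,0,0],"yaw":0},{"delta_pos":[0,0,0],"yaw":0},{"delta_pos":[0,0,0],"yaw":0},{"delta_pos":[0,0,0],"yaw":0},{"delta_pos":[0,0,0],"yaw":0}]' -1
```

```text
clock: 11.8
eef_pos: [484.8, 282.5, 39.2]
tool_rot: [3.141, 0.0, 1.915]
force: [-0.5, 0.2, 0.3]
width: 50.3
gripper_force: 0.0
clock: 12.47
eef_pos: [485.2, 282.8, 39.9]
tool_rot: [3.14, -0.0, 1.916]
force: [0.5, -0.4, 5.5]
width: 13.0
gripper_force: 59.5
```

```bash
python3 -m handwheel '[{"delta_pos":[0,0,1],"yaw":0},{"delta_pos":[0,0,2],"yaw":0},{"delta_pos":[0,0,3],"yaw":0},{"delta_pos":[0,-1,1],"yaw":0},{"delta_pos":[0.2,-2,0],"yaw":-0.05},{"delta_pos":[0.2,-3,0],"yaw":-0.05},{"delta_pos":[0.2,-3,0],"yaw":-0.05},{"delta_pos":[0.2,-3,0],"yaw":-0.05},{"delta_pos":[0.2,-3,0],"yaw":-0.05},{"delta_pos":[0.2,-3,0],"yaw":-0.06}]'
python3 -m handwheel '[{"delta_pos":[0.2,-3,0],"yaw":0},{"delta_pos":[0.2,-3,0],"yaw":0},{"delta_pos":[0.2,-2.5,0],"yaw":0},{"delta_pos":[0.2,-1.6,0],"yaw":0},{"delta_pos":[0,-1,0],"yaw":0},{"delta_pos":[0,0,0],"yaw":0},{"delta_pos":[0,0,0],"yaw":0},{"delta_pos":[0,0,0],"yaw":0},{"delta_pos":[0,0,0],"yaw":0}]'
python3 - <<'E'
from fit import *
from cell import status
np.set_printoptions(precision=3,suppress=True)
p=get_image("side");w=cloud(p);np.savez("side5.npz",w=w);s=status.read_state()
zl=s["eef_pos"][2]-40+13
for b in (zl-1,zl+1):
    m=w.copy();m[m[...,2]<b-8]=np.nan;m[...,2]-=b;
    def h(x,y): return lid_h(x,y,0)
    def fit2():
        m2=m.copy();return fit([m2],h,(505,-8,.033),r=130)
    print(b,fit2())
print(s["eef_pos"],s["tool_rot"],s["force"]);save(p,"side5.png",(220,110,360,250),4)
E
```

```text
clock: 13.3
eef_pos: [495.9, 99.9, 108.7]
tool_rot: [-3.141, 0.001, 1.603]
force: [0.1, -0.1, -4.0]
width: 12.5
gripper_force: 59.0
clock: 14.05
eef_pos: [504.6, -6.6, 109.0]
tool_rot: [3.141, -0.001, 1.608]
force: [0.7, -0.2, -3.2]
width: 12.9
gripper_force: 59.0
81.00292298272605 (array([505.022,  -8.   ,   0.034]), np.float64(4.60278436122885), 2063)
83.00292298272605 (array([504.693,  -6.6  ,   0.041]), np.float64(5.113997531912167), 2048)
[504.619  -6.757 109.003] [ 3.141 -0.001  1.608] [ 0.24   0.227 -3.589]
```

View pics/side5.png

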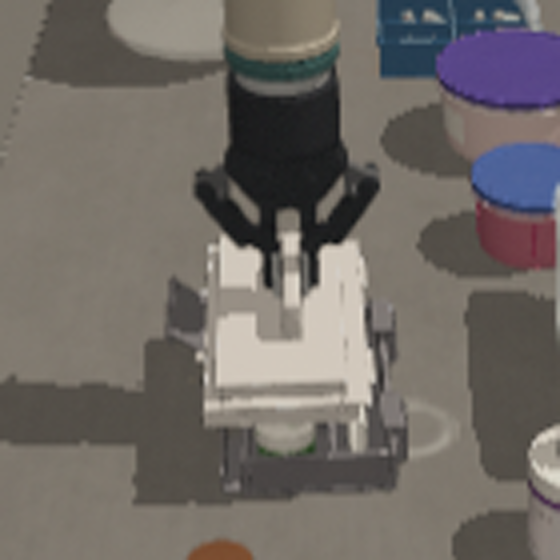

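```bash
python3 -m handwheel '[{"delta_pos":[0,-0.15,-1.5],"yaw":-0.004},{"delta_pos":[0,0,-1.2],"yaw":0},{"delta_pos":[0,0,-0.6],"yaw":0},{"delta_pos":[0,0,-0.2],"yaw":0},{"delta_pos":[0,0,0],"yaw":0},{"delta_pos":[0,0,0],"yaw":0}]'
python3 -m handwheel '[{"delta_pos":[0,0,-0.1],"yaw":0},{"delta_pos":[0,0,-0.1],"yaw":0},{"delta_pos":[0,0,0],"yaw":0}]'
python3 -m handwheel '[{"delta_pos":[0,0,-0.1],"yaw":0},{"delta_pos":[0,0,-0.1],"yaw":0},{"delta_pos":[0,0,0],"yaw":0}]'
```

```text
clock: 14.6
eef_pos: [505.0, -9.5, 74.3]
tool_rot: [3.141, -0.0, 1.603]
force: [0.6, 0.3, -2.9]
width: 12.6
gripper_force: 59.0
clock: 14.85
eef_pos: [505.1, -9.6, 72.3]
tool_rot: [3.14, -0.001, 1.602]
force: [-0.5, 0.2, -3.6]
width: 12.8
gripper_force: 59.0
clock: 15.1
eef_pos: [505.5, -9.4, 70.3]
tool_rot: [3.14, -0.001, 1.602]
force: [2.3, 2.8, 0.6]
width: 12.9
gripper_force: 59.5
```

```bash
for i in 1 2 ; do python3 -m handwheel '[{"delta_pos":[0,0,-0.1],"yaw":0},{"delta_pos":[0,0,0],"yaw":0}]';done;  python3 -m handwheel '[{"delta_pos":[0,0,-0.1],"yaw":0},{"delta_pos":[0,0,0],"yaw":0}]'
python3 - <<'E'
from h import *
s=status.read_state();print(s["torque"],s["qpos"])
p=get_image("side");w=cloud(p);np.savez("side6.npz",w=w)
# plane fit of raised top & rim in lid region
m=(abs(w[...,0]-505)<55)&(abs(w[...,1]+9)<95)&(p["color"].min(-1)>150)
q=w[m];b=q[(q[:,2]>45)&(q[:,2]<75)]
A=np.c_[b[:,0]-505,b[:,1]+9,np.ones(len(b))];c=np.array([0,0,62.])
for _ in range(20):
    r=b[:,2]-A@c;k=abs(r)<4;c=np.linalg.lstsq(A[k],b[k,2],rcond=None)[0]
print(c,k.sum(),len(b))
E
```

```text
clock: 15.27
eef_pos: [505.9, -9.4, 69.7]
tool_rot: [3.139, -0.001, 1.602]
force: [1.3, 2.1, 4.3]
width: 12.8
gripper_force: 60.1
clock: 15.43
eef_pos: [506.4, -9.4, 69.2]
tool_rot: [3.138, -0.0, 1.602]
force: [1.3, 2.9, 8.9]
width: 12.8
gripper_force: 60.8
clock: 15.6
eef_pos: [506.8, -9.4, 68.6]
tool_rot: [3.137, -0.0, 1.602]
force: [1.0, 2.5, 13.3]
width: 13.1
gripper_force: 61.6
[0.47822892 0.49383144 0.02164337] [ 0.1415093   0.6955198  -0.26580235  2.0454844   0.40149282  0.44496362
 -0.39832928]
[-3.35643899e-02 -2.33951007e-03  5.83706166e+01] 662 686
```

```bash
cat > slope.py <<'E'
from h import *
def slope(cx=505,cy=-9,z=(45,80),c0=62.,p=None):
    p=p or get_image("side");w=cloud(p)
    m=(abs(w[...,0]-cx)<55)&(abs(w[...,1]-cy)<95)&(p["color"].min(-1)>150)
    b=w[m];b=b[(b[:,2]>z[0])&(b[:,2]<z[1])]
    A=np.c_[b[:,0]-cx,b[:,1]-cy,np.ones(len(b))];c=np.array([0,0,c0])
    for _ in range(30):
        r=b[:,2]-A@c;k=abs(r)<4;c=np.linalg.lstsq(A[k],b[k,2],rcond=None)[0]
    return c,k.sum()
if __name__=="__main__":
    s=status.read_state();print(slope(),s["force"],s["torque"])
E
for i in 1 2 ; do python3 -m handwheel '[{"delta_pos":[0,0,-0.1],"yaw":0},{"delta_pos":[0,0,-0.1],"yaw":0},{"delta_pos":[0,0,0],"yaw":0}]'|head -4; python3 slope.py;done
python3 - <<'E'
from h import *
w=np.load("side5.npz")["w"];m=(abs(w[...,0]-505)<55)&(abs(w[...,1]+9)<95)&(w[...,2]>88)&(w[...,2]<112)
b=w[m];A=np.c_[b[:,0]-505,b[:,1]+9,np.ones(len(b))];c=np.array([0,0,100.])
for _ in range(30):
    r=b[:,2]-A@c;k=abs(r)<4;c=np.linalg.lstsq(A[k],b[k,2],rcond=None)[0]
print("base",c,k.sum())
E
```

```text
clock: 15.9
eef_pos: [508.0, -9.3, 67.1]
tool_rot: [3.135, -0.0, 1.602]
force: [2.6, 2.3, 15.1]
(array([-5.84094397e-02, -6.03363533e-03,  5.69983503e+01]), np.int64(665)) [ 2.61592791  2.25553686 15.13437383] [0.42914949 0.31233933 0.07309197]
clock: 16.2
eef_pos: [509.3, -9.3, 65.5]
tool_rot: [3.132, -0.001, 1.602]
force: [4.1, 1.7, 16.8]
(array([-7.58964622e-02, -4.48221888e-03,  5.57429500e+01]), np.int64(653)) [ 4.09963491  1.74933014 16.81824043] [ 0.34781069 -0.073988    0.07230801]
base [2.43507561e-03 6.37665251e-04 9.87476767e+01] 837
```

```bash
python3 -m handwheel '[{"delta_pos":[0,0,0.07],"yaw":0},{"delta_pos":[0.15,0,0],"yaw":0},{"delta_pos":[0.15,0,0],"yaw":0},{"delta_pos":[0.15,0,0],"yaw":0},{"delta_pos":[0,0,0],"yaw":0}]'; python3 slope.py; python3 -m handwheel '[{"delta_pos":[0.15,0,0],"yaw":0},{"delta_pos":[0.15,0,0],"yaw":0},{"delta_pos":[0,0,0],"yaw":0}]'; python3 slope.py
```

```text
clock: 16.67
eef_pos: [509.8, -9.3, 65.2]
tool_rot: [3.14, -0.0, 1.602]
force: [-1.3, 3.3, 14.9]
width: 12.8
gripper_force: 69.9
(array([-9.02791168e-02, -3.82390329e-03,  5.55929141e+01]), np.int64(661)) [-1.26140405  3.32732437 14.89509312] [0.58594039 1.09265432 0.01977025]
clock: 16.97
eef_pos: [510.2, -9.3, 64.9]
tool_rot: [-3.138, 0.0, 1.603]
force: [-4.7, 3.5, 17.3]
width: 12.8
gripper_force: 70.2
(array([-9.41884353e-02, -3.97836042e-03,  5.53399474e+01]), np.int64(665)) [-4.6896278   3.54913319 17.25316903] [0.76064747 2.01447554 0.03006986]
```

```bash
python3 -m handwheel '[{"delta_pos":[0,0,0.1],"yaw":0},{"delta_pos":[0,0,0.1],"yaw":0},{"delta_pos":[0,0,0],"yaw":0}]'; python3 slope.py; python3 -m handwheel '[{"delta_pos":[0.1,0,0.05],"yaw":0},{"delta_pos":[0.1,0,0.05],"yaw":0},{"delta_pos":[0,0,0],"yaw":0}]'; python3 slope.py
```

```text
clock: 17.27
eef_pos: [509.5, -9.3, 65.9]
tool_rot: [-3.137, 0.0, 1.603]
force: [-4.3, 2.9, 8.0]
width: 12.8
gripper_force: 66.1
(array([-7.45770142e-02, -5.72696022e-03,  5.61462386e+01]), np.int64(653)) [-4.28798425  2.88948925  8.00331539] [0.72287854 1.62866068 0.11260674]
clock: 17.57
eef_pos: [511.3, -9.4, 66.4]
tool_rot: [-3.136, 0.0, 1.603]
force: [-3.8, 3.9, 3.4]
width: 12.6
gripper_force: 63.8
(array([-6.87848812e-02, -3.51581020e-03,  5.66610896e+01]), np.int64(659)) [-3.81257077  3.86179623  3.42619483] [0.696708   1.4130156  0.21260152]
```

```bash
for i in 1 2; do python3 -m handwheel '[{"delta_pos":[0.1,0,0],"yaw":0},{"delta_pos":[0.1,0,0],"yaw":0},{"delta_pos":[0.1,0,0],"yaw":0},{"delta_pos":[0,0,0],"yaw":0}]'|head -4; python3 slope.py;done
python3 - <<'E'
from h import *
p=get_image("side");save(p,"side7.png",(240,150,350,240),7)
E
```

```text
clock: 17.95
eef_pos: [513.5, -9.3, 66.2]
tool_rot: [-3.134, 0.0, 1.603]
force: [-4.3, 3.9, 3.6]
(array([-7.07821874e-02, -1.22535841e-03,  5.67485194e+01]), np.int64(666)) [-4.29595518  3.8853752   3.55442425] [0.72260159 1.59851065 0.19566903]
clock: 18.33
eef_pos: [516.4, -9.2, 66.0]
tool_rot: [-3.134, -0.0, 1.603]
force: [-5.4, 3.9, 2.2]
(array([-6.85728509e-02, -3.62388749e-03,  5.68224560e+01]), np.int64(660)) [-5.35480641  3.91127085  2.16635996] [0.77018865 1.64855057 0.17784388]
```

View pics/side7.png

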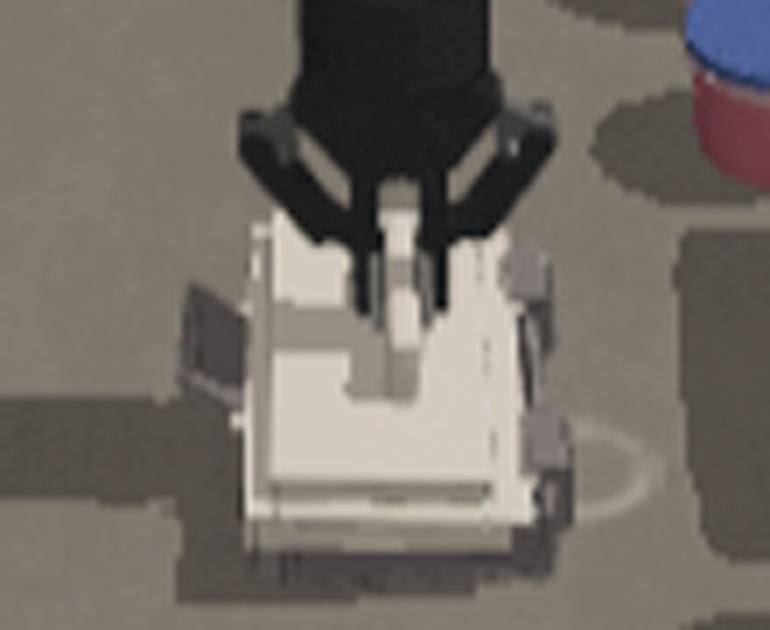

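The clip is open at (215,340). The lid's rear edge meets both keepers at (527,265) and (548,440), with the tongues starting under their lips. I'll keep sliding rearward.

```bash
for i in 1 2 3; do python3 -m handwheel '[{"delta_pos":[0.1,0,0],"yaw":0},{"delta_pos":[0.1,0,0],"yaw":0},{"delta_pos":[0,0,0],"yaw":0}]'|head -4; python3 slope.py;done
```

```text
clock: 18.68
eef_pos: [518.6, -9.1, 66.1]
tool_rot: [-3.135, -0.0, 1.603]
force: [-3.8, 3.7, 2.6]
(array([-6.93457706e-02, -2.02276567e-03,  5.69430268e+01]), np.int64(655)) [-3.75354761  3.66083096  2.60602913] [0.84936267 1.50769244 0.19133077]
clock: 18.98
eef_pos: [522.2, -9.3, 66.0]
tool_rot: [-3.138, -0.0, 1.603]
force: [-2.8, 3.9, -3.6]
(array([-3.72512776e-02,  4.30468832e-03,  5.66541786e+01]), np.int64(663)) [-2.75190756  3.85284597 -3.59416963] [0.87266796 0.76489016 0.21790431]
clock: 19.28
eef_pos: [522.4, -9.5, 65.7]
tool_rot: [-3.134, -0.0, 1.603]
force: [-7.1, 3.9, -0.6]
(array([-4.49181535e-02,  8.09139594e-03,  5.64855946e+01]), np.int64(663)) [-7.06913321  3.91407344 -0.55845552] [1.03435207 1.52031654 0.26084405]
```

```bash
for i in 1 2 3; do python3 -m handwheel '[{"delta_pos":[-0.05,0,-0.1],"yaw":0},{"delta_pos":[0,0,-0.1],"yaw":0},{"delta_pos":[0,0,0],"yaw":0}]'|head -4; python3 slope.py;done
```

```text
clock: 19.58
eef_pos: [522.3, -9.7, 63.9]
tool_rot: [-3.135, 0.0, 1.603]
force: [-6.9, 2.9, -0.6]
(array([-4.15036394e-02,  1.20424922e-02,  5.45002364e+01]), np.int64(678)) [-6.85184788  2.9185843  -0.5753051 ] [1.02129052 1.43287815 0.27321911]
clock: 19.88
eef_pos: [521.9, -9.2, 62.5]
tool_rot: [-3.136, -0.0, 1.603]
force: [-6.9, 4.3, 4.2]
(array([-3.46884494e-02,  2.97158496e-03,  5.30259457e+01]), np.int64(665)) [-6.8766834   4.32872244  4.16898754] [1.04556382 1.52732722 0.2587301 ]
clock: 20.18
eef_pos: [521.1, -9.1, 60.9]
tool_rot: [-3.136, 0.0, 1.603]
force: [-9.1, 5.6, 8.9]
(array([-0.62376209, -5.43980266, 28.96819191]), np.int64(6)) [-9.06089636  5.62755249  8.94360078] [0.98775649 1.69303342 0.18088592]
```

```bash
python3 -m handwheel '[{"delta_pos":[0,0,0],"yaw":0},{"delta_pos":[0,0,0],"yaw":0},{"delta_pos":[0,0,0],"yaw":0}]' -0.5
python3 - <<'E'
from slope import *
p=get_image("side");print(slope(519,-8,(38,75),52.,p),slope(519,-8,(45,75),52.,p));save(p,"side8.png",(240,150,350,240),7)
E
```

```text
clock: 20.48
eef_pos: [524.3, -10.6, 60.7]
tool_rot: [-3.141, 0.001, 1.601]
force: [-3.2, 0.8, 1.9]
width: 21.2
gripper_force: 1.6
(array([-2.36488729e-03, -1.39616443e-03,  5.05354784e+01]), np.int64(644)) (array([-2.36488729e-03, -1.39616443e-03,  5.05354784e+01]), np.int64(644))
```

View pics/side8.png

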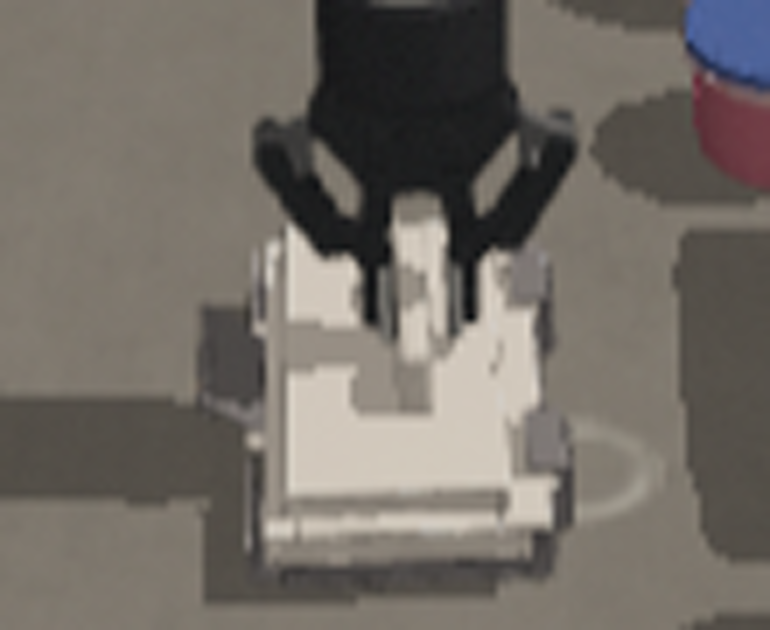

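```bash
python3 -m handwheel '[{"delta_pos":[-0.35,0.1,0],"yaw":0},{"delta_pos":[0,0,0],"yaw":0},{"delta_pos":[0,0,2],"yaw":0},{"delta_pos":[0,0,3],"yaw":0},{"delta_pos":[-1,0,3],"yaw":0},{"delta_pos":[-3,0,0],"yaw":0},{"delta_pos":[-4,0,0],"yaw":0},{"delta_pos":[-3,0,0],"yaw":0}]' -0.4
python3 -m handwheel '[{"delta_pos":[0,0,0],"yaw":0},{"delta_pos":[0,0,0],"yaw":0},{"delta_pos":[0,0,0],"yaw":0},{"delta_pos":[0,0,0],"yaw":0}]' -1
python3 - <<'E'
from fit import *
from slope import slope
np.set_printoptions(precision=3,suppress=True)
p=get_image("side");w=cloud(p)
print(slope(519,-8,(45,75),52.,p))
print(fit([w],lambda x,y:lid_h(x,y,34),(520,-8,.033),r=140))
m=(w[...,0]>405)&(w[...,0]<462)&(abs(w[...,1]+10)<30)&(w[...,2]>6)&(w[...,2]<75)
q=w[m]
for a in range(405,460,6):
    k=q[(q[:,0]>=a)&(q[:,0]<a+6)]
    if len(k): print(a,len(k),np.median(k[:,2]).round(1),k[:,2].min().round(1),k[:,2].max().round(1))
E
```

```text
clock: 21.2
eef_pos: [409.5, -9.5, 141.2]
tool_rot: [3.14, 0.001, 1.601]
force: [-1.1, -0.0, 0.1]
width: 25.9
gripper_force: 0.0
clock: 21.53
eef_pos: [413.3, -8.9, 140.9]
tool_rot: [3.139, -0.0, 1.601]
force: [0.4, 1.4, -0.2]
width: -0.1
gripper_force: 0.0
(array([-0.001, -0.002, 50.52 ]), np.int64(864))
(array([520.496, -12.406,   0.04 ]), np.float64(4.367610377638661), 4333)
429 16 52.3 38.1 56.5
435 24 52.0 47.9 56.7
441 27 46.8 42.6 51.2
447 22 41.3 39.0 44.5
453 23 37.4 35.1 41.4
459 14 36.2 33.4 41.0
```

```bash
python3 -m handwheel '[{"delta_pos":[0.6,0,-2],"yaw":0},{"delta_pos":[0.65,0,-3],"yaw":0},{"delta_pos":[0,0,-2],"yaw":0},{"delta_pos":[0,0,-1],"yaw":0},{"delta_pos":[0,0,-0.5],"yaw":0},{"delta_pos":[0,0,-0.5],"yaw":0},{"delta_pos":[0,0,-0.5],"yaw":0},{"delta_pos":[0,0,0],"yaw":0}]'
python3 -m handwheel '[{"delta_pos":[0,0,-0.4],"yaw":0},{"delta_pos":[0,0,-0.4],"yaw":0},{"delta_pos":[0,0,-0.4],"yaw":0},{"delta_pos":[0,0,-0.4],"yaw":0},{"delta_pos":[0,0,0],"yaw":0}]'
python3 - <<'E'
from h import *
p=get_image("side");w=cloud(p)
m=(w[...,0]>405)&(w[...,0]<462)&(w[...,1]>-46)&(w[...,1]<-20)&(w[...,2]>6)&(w[...,2]<75);q=w[m]
for a in range(405,460,6):
    k=q[(q[:,0]>=a)&(q[:,0]<a+6)]
    if len(k): print(a,len(k),np.median(k[:,2]).round(1),k[:,2].min().round(1),k[:,2].max().round(1))
E
```

```text
clock: 22.25
eef_pos: [421.8, -9.1, 44.9]
tool_rot: [-3.137, 0.001, 1.602]
force: [-4.3, 0.1, 0.6]
width: 0.1
gripper_force: 2.4
clock: 22.67
eef_pos: [419.3, -9.6, 28.8]
tool_rot: [-3.134, 0.001, 1.602]
force: [-8.1, 1.7, -3.3]
width: 0.2
gripper_force: 4.4
405 6 62.7 40.9 72.9
411 13 50.6 32.5 73.9
417 18 50.5 32.1 65.2
423 15 46.8 35.0 70.0
429 16 34.3 22.6 72.6
435 18 33.5 21.3 37.9
441 13 36.3 33.4 71.4
447 10 36.3 34.2 38.2
453 11 36.9 34.3 39.1
459 6 36.4 34.6 39.0
```

```bash
python3 -m handwheel '[{"delta_pos":[-1,0,0],"yaw":0},{"delta_pos":[-0.5,0,0],"yaw":0},{"delta_pos":[0,0,2],"yaw":0},{"delta_pos":[0,0,2.5],"yaw":0},{"delta_pos":[0,0,1],"yaw":0},{"delta_pos":[0,0,0],"yaw":0},{"delta_pos":[0,0,0],"yaw":0}]'
python3 - <<'E'
from h import *
for n in("side",):
  p=get_image(n);w=cloud(p)
  m=(w[...,0]>405)&(w[...,0]<462)&(w[...,1]>-46)&(w[...,1]<25)&(w[...,2]>6)&(w[...,2]<75);q=w[m]
  for a in range(405,460,6):
    k=q[(q[:,0]>=a)&(q[:,0]<a+6)]
    if len(k): print(a,len(k),np.median(k[:,2]).round(1),np.percentile(k[:,2],[10,90]).round(1))
  save(p,"clip9.png",(240,140,340,230),7)
E
```

```text
clock: 23.3
eef_pos: [410.1, -9.3, 85.1]
tool_rot: [3.139, -0.0, 1.6]
force: [0.6, -0.2, 0.5]
width: -0.3
gripper_force: 0.0
423 14 35.4 [34.2 37.2]
429 29 34.1 [32.2 36.1]
435 28 34.7 [29.9 37.8]
441 27 36.0 [33.8 38.3]
447 29 37.6 [35.  39.2]
453 27 37.6 [36.3 38.9]
459 15 36.2 [34.9 39.4]
```

View pics/clip9.png

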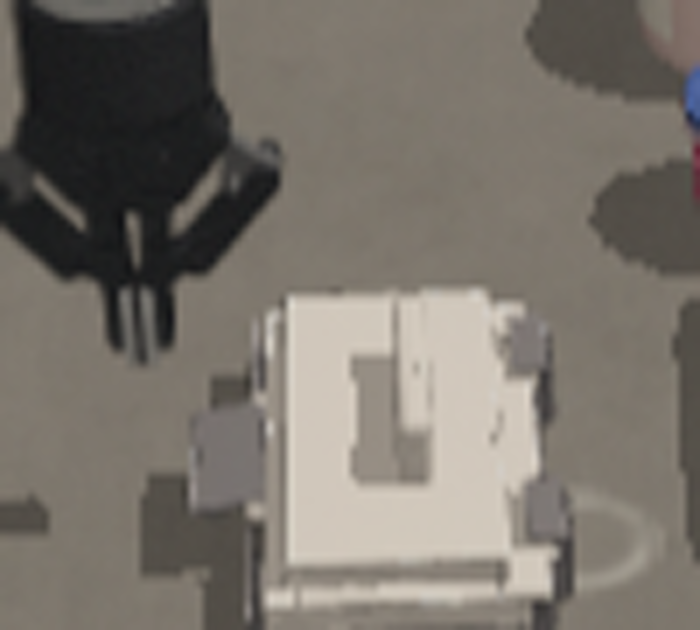

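```bash
python3 -m handwheel '[{"delta_pos":[1.75,0,0],"yaw":0},{"delta_pos":[0,0,-2],"yaw":0},{"delta_pos":[0,0,-1.5],"yaw":0},{"delta_pos":[0,0,-0.5],"yaw":0},{"delta_pos":[0,0,-0.5],"yaw":0},{"delta_pos":[0,0,-0.4],"yaw":0},{"delta_pos":[0,0,-0.4],"yaw":0},{"delta_pos":[0,0,0],"yaw":0}]'
python3 -m handwheel '[{"delta_pos":[0,0,-0.4],"yaw":0},{"delta_pos":[0,0,-0.4],"yaw":0},{"delta_pos":[0,0,-0.4],"yaw":0},{"delta_pos":[0,0,-0.4],"yaw":0},{"delta_pos":[0,0,-0.2],"yaw":0},{"delta_pos":[0,0,0],"yaw":0}]'
```

```text
clock: 24.02
eef_pos: [426.2, -8.8, 31.4]
tool_rot: [-3.142, 0.0, 1.602]
force: [-0.4, -0.1, 0.2]
width: -0.2
gripper_force: 0.0
clock: 24.52
eef_pos: [425.7, -9.1, 13.2]
tool_rot: [-3.14, 0.0, 1.602]
force: [-0.7, -0.4, -0.2]
width: 0.1
gripper_force: 0.1
```

```bash
python3 -m handwheel '[{"delta_pos":[0.3,0,-0.2],"yaw":0},{"delta_pos":[0.3,0,0],"yaw":0},{"delta_pos":[0,0,0],"yaw":0}]'|head -4; for i in 1 2 3; do python3 -m handwheel '[{"delta_pos":[0.2,0,0],"yaw":0},{"delta_pos":[0.2,0,0],"yaw":0},{"delta_pos":[0,0,0],"yaw":0}]'|head -4;done
```

```text
clock: 24.77
eef_pos: [431.9, -9.2, 11.4]
tool_rot: [-3.14, 0.0, 1.601]
force: [-2.2, -0.7, 0.1]
clock: 25.02
eef_pos: [432.4, -9.2, 11.2]
tool_rot: [-3.135, 0.001, 1.602]
force: [-9.4, 0.4, 2.7]
clock: 25.27
eef_pos: [433.0, -9.3, 10.9]
tool_rot: [-3.13, 0.001, 1.602]
force: [-14.7, 2.3, 4.1]
clock: 25.52
eef_pos: [434.1, -9.3, 10.4]
tool_rot: [-3.126, 0.002, 1.603]
force: [-19.6, 3.6, 2.4]
```

```bash
for i in 1 2 3; do python3 -m handwheel '[{"delta_pos":[0.2,0,0],"yaw":0},{"delta_pos":[0.2,0,0],"yaw":0},{"delta_pos":[0,0,0],"yaw":0}]'|head -4;done
```

```text
clock: 25.77
eef_pos: [437.7, -9.5, 10.0]
tool_rot: [-3.124, 0.002, 1.603]
force: [-20.3, 3.6, -1.4]
clock: 26.02
eef_pos: [437.7, -9.5, 9.8]
tool_rot: [-3.118, 0.003, 1.603]
force: [-27.1, 5.3, 5.3]
clock: 26.27
eef_pos: [437.7, -9.6, 9.7]
tool_rot: [-3.112, 0.004, 1.604]
force: [-35.6, 5.7, 11.7]
```

```bash
python3 -m handwheel '[{"delta_pos":[-1.5,0,0],"yaw":0},{"delta_pos":[-1.5,0,0],"yaw":0},{"delta_pos":[-1.5,0,1],"yaw":0},{"delta_pos":[0,0,3],"yaw":0},{"delta_pos":[0,0,4],"yaw":0},{"delta_pos":[0,0,4],"yaw":0},{"delta_pos":[0,-4,2],"yaw":0},{"delta_pos":[0,-4,0],"yaw":0},{"delta_pos":[0,-4,0],"yaw":0},{"delta_pos":[0,0,0],"yaw":0}]'
python3 - <<'E'
from fit import *
from slope import slope
np.set_printoptions(precision=3,suppress=True)
for n in("side","top"):
  p=get_image(n);w=cloud(p)
  if n=="side":print(slope(519,-8,(45,75),52.,p))
  print(n,fit([w],lambda x,y:lid_h(x,y,34),(520,-8,.033),r=140))
  q=w[(w[...,0]>415)&(w[...,0]<470)&(abs(w[...,1]+10)<28)]
  for a in range(415,470,6):
    k=q[(q[:,0]>=a)&(q[:,0]<a+6)]
    if len(k): print(a,len(k),np.percentile(k[:,2],[10,50,90]).round(1))
E
```

```text
clock: 27.1
eef_pos: [410.9, -135.6, 150.5]
tool_rot: [3.141, 0.005, 1.588]
force: [0.6, -0.3, -0.6]
width: -0.2
gripper_force: 0.0
(array([-0.004, -0.003, 50.552]), np.int64(869))
side (array([521.047, -12.164,   0.048]), np.float64(3.997041259554124), 4340)
415 23 [-4.1 -1.6  0.5]
421 21 [-3.3 -1.7  0.1]
427 22 [-3.1 -1.   0.7]
433 23 [-3.1 -1.1  0.2]
439 26 [-4.1 -2.   1.4]
445 13 [-2.9 -1.2  0.9]
451 19 [33.9 36.9 39.2]
457 23 [34.7 36.8 39. ]
463 19 [35.3 36.7 51. ]
469 4 [49.3 51.5 54.3]
top (array([517.724, -10.62 ,   0.035]), np.float64(2.6709340569129236), 7393)
415 40 [-3.6 -0.5  2.5]
421 41 [-4.  -0.3  2.1]
427 47 [-2.8  0.8  3.1]
433 48 [-2.2 -0.1  1.8]
439 44 [-4.  -0.1  3.6]
445 61 [-1.3 11.4 38.3]
451 42 [34.5 38.2 42. ]
457 42 [34.6 38.9 41.2]
463 63 [36.8 48.7 52.9]
469 5 [52.3 52.8 54.5]
```

```bash
python3 -c "
from cell import ctrl
print(ctrl.finish_job())"
```

```text
the job is handed in; nothing more can be done
None
```

The job is handed in with the pot standing in the middle pocket, the lid flush under both keepers and the clip snapped shut; this rests on my last camera and force readings, as no verdict came back.

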